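Open the roll-top organiser and fetch the date stamp

ROBOT

A 6-joint arm with a two-finger parallel gripper is mounted at the origin on the work surface. World frame = base frame: x ahead of the robot, y to its left, z up, the work surface at z = 0. Lengths are in m, angles in degrees, forces in N, time in s.
With the tool pointing down it reaches from about 0.25 to 0.725 m from the base axis. Payload 9.7 kg.
Tool frame: the origin (TCP) lies midway between the tips of the shut fingers; the grasp point (between the pads) lies 19 mm behind it; z points along the fingers, y is the line along which they close (so a half turn about z gives the same grasp; the last joint's range is limited). The gripper opens to 85 mm and grips with 20 to 120 N. Pads are 22 mm wide; open, the fingers measure 114 mm over their backs; the gripper's body (76 mm by 85 mm) begins 54 mm behind the grasp point. The pads swing forward as they close: fully open they stand 13 mm farther back than shut.
Start: joints at [-64.4, 4.979, 10.078, 95.1, 0, 90], TCP at [0.238, -0.496, 0.207] pointing down, gripper open.
Joint ranges: [-179.16, 179.16], [-48.56, 103.87], [-65.8, 70.77], [-126.05, 130.52], [-82.76, 87.17], [-180, 180]. Speed limits (degrees/s): [127.2, 127.2, 147.25, 180, 180, 180].

INTERFACE

Orientations are given as [roll, pitch, yaw] about the fixed x, y, z axes, in that order (R = Rz(yaw) Ry(pitch) Rx(roll)).
In Python, from workcell import bot gives the robot as it stands. The module is installed in compiled form; this text tells all that it offers.
- The arm moves only by the tool send_rows, never from a script. Its argument "moves" is one flat list of numbers, 7 for each row, row after row: the shift along the world's x, y, z normalised to -1 to 1, where 1 is 0.025 m, then the turn, a rotation vector about the world's x, y, z normalised to -1 to 1, where 1 is 0.15 rad, then the closure, from -1 (fully open) to 1 (shut), so that 0 is half open. A call has 1 to 8 rows; each row shifts and turns the commanded pose from where the row before left it; what a row does not reach is not made up. A row lasts 1/8 s, in which the tool goes at most 62.5 mm and 10.7 degrees, less where a joint would pass 70% of its speed; a pose out of reach is approached as far as the arm can. A call with a number of a shift or a turn outside -1 to 1 is refused whole. A call with a gripper value outside its range is refused whole. The fingers move at their own pace and stop on an object; "squeeze" is the grip in N (left out, the last holds). Time passes only in rows, so rows that do not move let the fingers close. It gives the time, the measured TCP pose, the force, the opening and the grip force at its end, in the units of the state.
- bot.get_obs(): the state, without advancing time (a new reading comes with each control period).
- bot.camera(name): name is "scene" or "side" or "wrist"; returns a dict with "color" (480x640x3 uint8, red, green, blue), "camera_matrix" (3x3 intrinsics, pixels), "R" (3x3) and "t" (3): a world point X has camera coordinates R X + t. Camera axes: x right, y down, z forward; pixel columns grow to the right and rows downward; lengths in m; the calibration is good to about 2 mm. A picture is of the moment at which its call begins. There is no depth.
- bot.job_done(): hands the job in; it is judged then, once.
Trained networks look in the newest picture that a camera, given by its name, has taken for a name from the list of things; names that differ only in an ending like _2 or _b are one class to them, and where a whole thing is asked for, a point or a joint stands for the part that bears it (a point fixed in the world has none). Each returns a list of dicts, best first, with "p" (0 to 1); they miss things now and then, are a little off and sometimes report something else, mostly with a low value. They report only what shows in the picture. A call takes as long as a camera call.
- bot.boxes_of(camera, query): "extent" ([left, top, right, bottom] in pixels, round what is visible of it).
- bot.trace(camera, query): "region" (480x640 bool, what is visible of it) and "extent" ([left, top, right, bottom] in pixels, round what is visible of it).
- bot.landmark_of(camera, query): "pixel" ([column, row] in pixels: a listed point, or the origin of a listed thing).
The state is a dict: "time": time; "q": joint angles; "qd": joint speeds; "joint_efforts": joint torques, N m; "ee_pos": TCP position; "tcp_rot": TCP orientation; "wrist_force": force on the tool from outside, world axes, zero at the start; "torque": the same for the moment, N m; "opening": finger opening in m; "grasp_force": force on a finger pad.
Only numpy, scipy, OpenCV 4.12 (cv2) and the standard library are available. Lean on these libraries where they do the work, as an engineer would, in place of code of your own. Each camera call takes 0.05 s, during which the arm holds its last target. There are 200 camera calls.

TASK

Raise the slatted roll-top shutter of the desk organiser until its catch holds it fully open by itself, and let go of it. Then lift out the stamp with the rectangular foot and stand it upright in the shallow tray beside the organiser; leave the shutter open and leave the other stamp, the calculator and the pen cup where they are.

Things in the scene. Friction and masses are not known exactly. Their poses are not given: they have to be found in the camera images.
- organiser: fixed desk organiser, 344 wide (y) x 330 deep (x) x 226 mm high. Origin on the table under its centre; -x is its front with the roll-top shutter, turned roughly to the robot; +x its clear back; z up. Two 12 mm side cheeks, inner faces at y = -160 and +160. Inside floor 20 mm above the table; front sill at x = -150 to -138, 70 mm high
- shutter_axis (a point): centre of the shutter's circle, in the organiser's middle, 60 mm above the table; the level axis runs along the organiser's y. The cheeks are half discs of 165 mm radius about it, the shutter a curved sheet of aluminium slats of 150 mm outer radius that hangs free between them. Weight and a spring pull it shut all the way (5 to 9 N at the ledge when closed): let go early, it runs shut
- shutter (a joint): turning of the shutter about its axis, rad: 0 closed, 1.2 fully open (end stop), growing as its front edge moves up and back. From about 1.06 it meets a sprung ball catch, which takes about 10 N at the ledge to ride over (crest at 1.14); beyond 1.17 the catch holds it open against the stop
- ledge_edge (a point): middle of the outer lower edge of the shutter's pull ledge: solid, 180 mm long (along y), 8 mm thick, standing 32 mm radially out from the lowest slat, no gap behind: hook it from beneath. 182 mm from the axis. Closed: ledge 8 degrees above level, this point 81 mm up, free below. Open: it stands 77 degrees up, to 240 mm high, and overhangs the stamps: reach these leaning 30 degrees to the front
- stamp_center (a point): on the axis of the wanted stamp, half-way up (50 mm above its underside); z up. Wooden rectangular foot 40 (x) x 60 (y) x 22 mm; above it a round black handle, 28 mm across, to 100 mm height: grip it 70 mm above the underside. About 0.16 kg. It stands on the organiser's floor behind the shutter, left or right of the other stamp, 100 mm apart
- tray_in (a point): centre of the inner floor (5 mm above the table) of the fixed dark steel tray, which has one low rim all round: 160 (x) x 130 (y) mm outside, 14 mm high, 5 mm walls; it lies left or right of the organiser
- round_stamp: the other stamp in the organiser, to be left there: round foot 42 mm across, black handle, 78 mm tall in all. Origin at the centre of its underside
- calculator: desk calculator, 150 x 100 x 20 mm, on one side of the organiser (the tray is on the other). Origin under its centre
- pen_cup: black pen cup, 76 mm across, 100 mm tall, pens to 150 mm; to the right of the work. Origin under its centre

How it is judged:
By the outcome, as a careful person would: the job done as asked, in the order asked, and still so for the second after the job is handed in, with the robot touching nothing.
It also fails if it takes over 64 s, if anything falls off the work surface, if the arm or the gripper's body presses on something with over 40 N, if the wrist force passes 120 N, or if a joint passes its speed limit or range.

## Working session

There is one attempt and no reset: what is moved stays moved. The work goes in short steps, Python scripts to look and compute and a tool call to move; the robot and the scene stay as the last step left them, time stands still between calls to the robot, and variables do not carry over. Pictures are saved under pics/ and viewed, at most 13 in all, crops included, and the job is handed in when it is done.

Besides the shell and the picture viewer there is one more tool, called after "Emit:" by a JSON object that holds its "api" and its "payload", one argument or row to a line. send_rows: Moves the arm, as the interface text tells. Its arguments: {"type":"object","properties":{"moves":{"type":"array"},"squeeze":{"type":"number"}},"required":["moves"]}

```bash
mkdir -p pics; cat > h.py <<'E'
from workcell import bot
import numpy as np, cv2
def shot(n,f=None):
    c=bot.camera(n)
    if f: cv2.imwrite('pics/'+f,c['color'][:,:,::-1])
    return c
def ray(c,px):
    K=np.array(c['camera_matrix']);R=np.array(c['R']);t=np.array(c['t'])
    d=R.T@np.linalg.solve(K,[px[0],px[1],1.]);return -R.T@t,d/np.linalg.norm(d)
def tri(obs):
    A=0;b=0
    for c,p in obs:
        o,d=ray(c,p);P=np.eye(3)-np.outer(d,d);A=A+P;b=b+P@o
    X=np.linalg.solve(A,b)
    return X,[float(np.linalg.norm((np.eye(3)-np.outer(ray(c,p)[1],ray(c,p)[1]))@(X-ray(c,p)[0]))) for c,p in obs]
def atz(c,px,z):
    o,d=ray(c,px);return o+d*(z-o[2])/d[2]
def proj(c,X):
    u=np.array(c['camera_matrix'])@(np.array(c['R'])@X+c['t']);return u[:2]/u[2]
E
python3 - <<'E'
from h import *
np.set_printoptions(precision=3,suppress=True)
C={n:shot(n,n+'0.png') for n in('scene','side')}
cv2.imwrite('pics/both0.png',np.hstack([cv2.imread('pics/scene0.png')[:,:],cv2.imread('pics/side0.png')])[::1,::1])
for q in['organiser','shutter_axis','ledge_edge','stamp_center','tray_in','round_stamp','calculator','pen_cup']:
    o=[]
    for n in C:
        r=bot.landmark_of(n,q); print(q,n,[(np.round(a['pixel'],1),round(a['p'],2)) for a in r[:2]])
        if r:o.append((C[n],r[0]['pixel']))
    if len(o)>1: print('   ',*tri(o))
print({k:np.round(v,3) for k,v in bot.get_obs().items()})
for n in C: print(n,-np.array(C[n]['R']).T@C[n]['t'])
E
```

```text
organiser scene []
organiser side [(array([438.8, 225.2]), 0.58), (array([351.2, 295. ]), 0.57)]
shutter_axis scene [(array([269. , 276.5]), 0.57), (array([336.1, 263.7]), 0.26)]
shutter_axis side [(array([349.3, 292.4]), 0.55)]
    [ 0.673 -0.009  0.048] [0.001682336508304516, 0.0016823365083046336]
ledge_edge scene [(array([336.4, 265. ]), 0.86)]
ledge_edge side [(array([343.7, 224.6]), 0.73)]
    [ 0.492 -0.004  0.09 ] [0.0015331440244146283, 0.0015331440244146235]
stamp_center scene []
stamp_center side [(array([327.5, 271.6]), 0.62)]
tray_in scene [(array([350.4, 378.1]), 0.96)]
tray_in side [(array([437.2, 224.3]), 0.68), (array([365.2, 276.8]), 0.56)]
    [ 0.49   0.282 -0.013] [0.00045903091794837354, 0.0004590309179485273]
round_stamp scene []
round_stamp side [(array([364.5, 279.8]), 0.67)]
calculator scene [(array([322.1, 183.1]), 0.8)]
calculator side [(array([241.6, 245.4]), 0.7), (array([168.2, 211.3]), 0.21)]
    [ 0.489 -0.293 -0.003] [0.0014941836289723608, 0.0014941836289723764]
pen_cup scene [(array([356.5, 117.2]), 0.73)]
pen_cup side [(array([170.4, 211.8]), 0.75)]
    [ 0.357 -0.496  0.005] [0.004834521196082755, 0.004834521196082699]
{'time': np.float64(0.9), 'q': array([-64.398,   4.98 ,  10.079,  95.1  ,   0.002,  90.002]), 'qd': array([-0.013,  0.032, -0.007, -0.01 ,  0.03 ,  0.006]), 'joint_efforts': array([  0.001, -52.009,  46.486,   0.001,   0.   ,  -0.   ]), 'ee_pos': array([ 0.238, -0.496,  0.207]), 'tcp_rot': array([-179.999,   -0.002,   25.6  ]), 'wrist_force': array([-0.279, -0.914, -0.575]), 'torque': array([0.028, 0.022, 0.04 ]), 'grasp_force': np.float64(0.0), 'opening': np.float64(0.085)}
scene [0.59  0.383 1.405]
side [ 0.904 -0.118  1.258]
```

View pics/scene0.png

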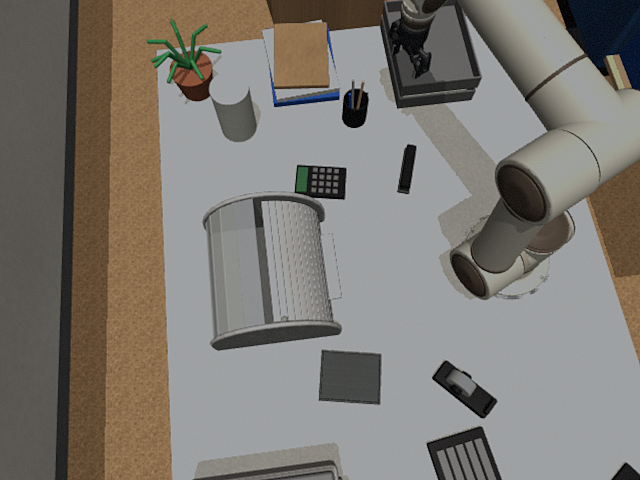

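View pics/side0.png

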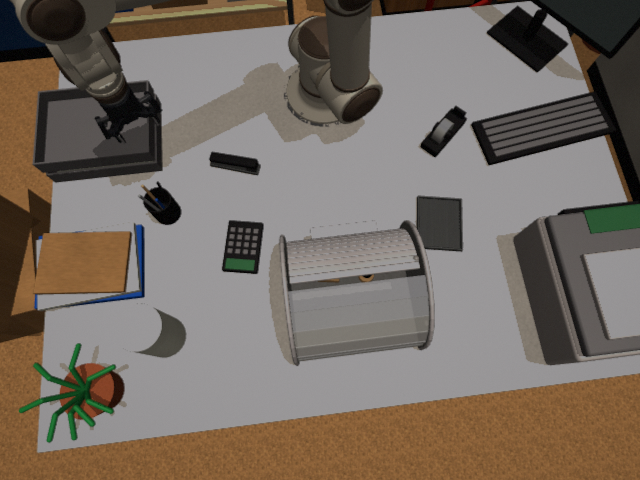

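The scene view shows the organiser with its shutter closed (ledge about (335,265)), the tray at (350,377), the calculator at (321,182) and the cup at (355,105). The side view shows the stamp feet through the open back at about (332,277) and (366,277). Next I fit the organiser and tray poses from their silhouettes.

```bash
cat > fit.py <<'E'
from h import *
from scipy.optimize import minimize
np.set_printoptions(precision=4,suppress=True)
a=np.linspace(0,np.pi,40)
org=np.array([[.165*np.cos(t),y,.06+.165*np.sin(t)] for t in a for y in(-.172,.172)]+[[x,y,0] for x in(-.165,.165) for y in(-.172,.172)])
led=np.array([[-.182*np.cos(.14)+0,y,.06+.182*np.sin(.14)-0.004] for y in(-.09,.09)])
tray=np.array([[x,y,z] for x in(-.08,.08) for y in(-.065,.065) for z in(0,.014)])
def hull(pts): return cv2.convexHull(np.float32(pts))
def fit(C,q,M,x0):
    H={}
    for n in C:
        r=bot.trace(n,q)
        if not r: print('no',n);continue
        m=r[0]['region'].astype(np.uint8);m=cv2.morphologyEx(m,cv2.MORPH_OPEN,np.ones((3,3)))
        print(q,n,r[0]['p'],r[0]['extent'])
        H[n]=hull(np.argwhere(m)[:,::-1])
    def cost(p):
        c,s=np.cos(p[2]),np.sin(p[2]);R=np.array([[c,-s,0],[s,c,0],[0,0,1]])
        X=M@R.T+[p[0],p[1],0];e=0
        for n in H:
            h=hull([proj(C[n],x) for x in X]);i,_=cv2.intersectConvexConvex(h,H[n]);e+=1-i/(cv2.contourArea(h)+cv2.contourArea(H[n])-i)
        return e
    r=minimize(cost,x0,method='Nelder-Mead',options=dict(initial_simplex=[x0,x0+np.array([.02,0,0]),x0+np.array([0,.02,0]),x0+np.array([0,0,.1])]))
    print(q,r.x,r.x[2]*57.3,r.fun);return r.x
E
python3 - <<'E'
from fit import *
C={n:shot(n) for n in('scene','side')}
for n in C:
  for q in('organiser','shutter_axis','ledge_edge','stamp_center','round_stamp'):
    r=bot.trace(n,q);print(n,q,[(round(a['p'],2),a['extent'],a['region'].sum()) for a in r[:2]])
o=fit(C,'organiser',np.vstack([org,led]),np.array([.673,-.009,.03]))
t=fit(C,'tray_in',tray,np.array([.49,.282,.03]))
for n in C:
    im=C[n]['color'][:,:,::-1].copy()
    for p,M in((o,np.vstack([org,led])),(t,tray)):
        R=cv2.Rodrigues(np.array([0,0,p[2]]))[0]
        for X in M@R.T+[p[0],p[1],0]: cv2.circle(im,tuple(int(v) for v in np.round(proj(C[n],X))),1,(0,0,255),-1)
    cv2.imwrite(f'pics/f_{n}.png',im)
a=cv2.imread('pics/f_scene.png')[170:420,180:400];b=cv2.imread('pics/f_side.png')[170:420,260:480]
cv2.imwrite('pics/fit.png',cv2.resize(np.hstack([a,b]),None,fx=1.8,fy=1.8))
E
```

```text
scene organiser [(0.88, [200.9, 190.7, 344.3, 352.8], np.int64(18390)), (0.55, [259.4, 199.0, 344.1, 324.3], np.int64(7456))]
scene shutter_axis [(0.95, [203.7, 193.2, 340.8, 350.5], np.int64(18214))]
scene ledge_edge [(0.7, [261.6, 200.5, 346.3, 322.8], np.int64(7545))]
scene stamp_center [(0.22, [319.5, 349.5, 382.5, 401.5], np.int64(3059))]
scene round_stamp [(0.44, [261.0, 200.2, 343.5, 323.9], np.int64(7387))]
side organiser []
side shutter_axis [(0.91, [275.7, 222.5, 436.9, 364.6], np.int64(18204))]
side ledge_edge [(0.83, [287.1, 222.6, 421.5, 282.8], np.int64(6119))]
side stamp_center []
side round_stamp [(0.41, [359.0, 278.4, 372.2, 280.5], np.int64(61))]
organiser scene 0.88 [200.9, 190.7, 344.3, 352.8]
no side
organiser [ 0.6697 -0.0072 -0.0018] -0.10457137265312924 0.023232373267194517
tray_in scene 0.97 [319.1, 351.6, 380.8, 402.2]
tray_in side 0.9 [413.4, 193.3, 464.3, 250.8]
tray_in [ 0.4919  0.2804 -0.1979] -11.340539102363842 0.10540552562746053
```

View pics/fit.png

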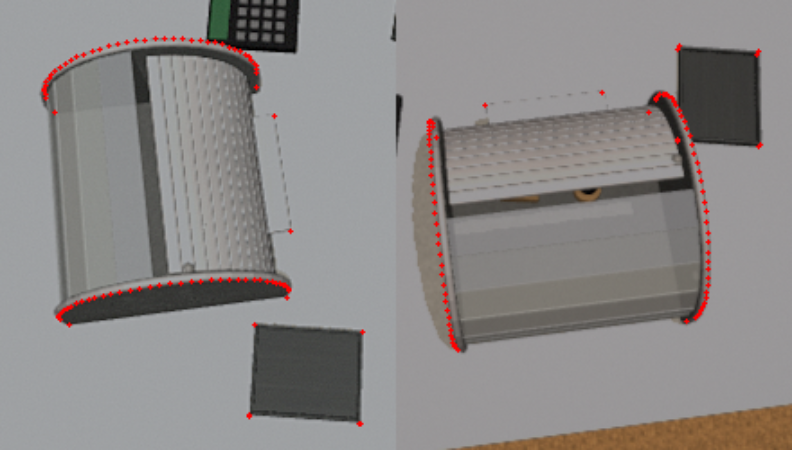

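The fit agrees with the picture: the red outlines follow the cheeks, the ledge (scene about (335,265)) and the tray corners. That puts the organiser at about (0.670, −0.007) with yaw near 0, and the tray at (0.492, 0.280) with yaw near −11°. I'll move towards the front of the ledge with the fingers shut.

Emit:
{"api": "send_rows", "payload": {
  "moves": [0.3,0.98,0,0,0,-0.37,1,0.3,0.98,0,0,0,-0.37,1,0.3,0.98,0,0,0,-0.37,1,0.3,0.98,0,0,0,-0.37,1,0.3,0.98,0,0,0,-0.37,1,0.3,0.98,0,0,0,-0.37,1,0.3,0.98,0,0,0,-0.37,1,0.3,0.98,0,0,0,-0.37,1],
  "squeeze": 40
}}

```text
time: 2.7
ee_pos: [0.2978, -0.2992, 0.2068]
tcp_rot: [180.0, -0.0, 0.1]
wrist_force: [-0.3, 0.2, 0.5]
opening: 0.0001
grasp_force: 0.0
```

```bash
cat > s.py <<'E'
from h import *
np.set_printoptions(precision=4,suppress=True)
o=bot.get_obs()
for k in('time','q','ee_pos','tcp_rot','wrist_force','opening','grasp_force'):print(k,np.round(o[k],4))
E
python3 s.py
python3 - <<'E'
from fit import *
C={n:shot(n) for n in('side',)}
fit(C,'shutter_axis',np.vstack([org,led]),np.array([.67,-.007,.0]))
E
```

```text
time 2.7
q [-45.1366 -12.3891  -6.3628  96.0087  -0.0009 134.8118]
ee_pos [ 0.2978 -0.2992  0.2068]
tcp_rot [179.9869  -0.0117   0.0516]
wrist_force [-0.3427  0.1714  0.4783]
opening 0.0001
grasp_force 0.0
shutter_axis side 0.62 [275.4, 221.2, 434.7, 363.1]
shutter_axis [ 0.6682 -0.0046 -0.0091] -0.5206394227675801 0.01306597180876512
```

Emit:
{"api": "send_rows", "payload": {
  "moves": [0.2,0.6,0,0,0,1,1,0.2,0.6,0,0,0,1,1,0.2,0.6,0,0,0,1,1,0.2,0.6,0,0,0,1,1,0.2,0.6,0,0,0,1,1,0.2,0.6,0,0,0,1,1,0.2,0.6,0,0,0,1,1,0.2,0.6,0,0,0,1,1]
}}

```text
time: 3.8
ee_pos: [0.3378, -0.1801, 0.2067]
tcp_rot: [180.0, 0.0, 69.2]
wrist_force: [-0.0, -0.4, -0.3]
opening: 0.0001
grasp_force: 0.0
```

Emit:
{"api": "send_rows", "payload": {
  "moves": [0.2,0.6,0,0,0,1,1,0.2,0.6,0,0,0,1,1,0.2,0.6,0,0,0,1,1,0.2,0.6,0,0,0,1,1,0.2,0.6,0,0,0,1,1,0.2,0.6,0,0,0,1,1,0.2,0.6,0,0,0,1,1,0.2,0.6,0,0,0,1,1]
}}

```text
time: 4.8
ee_pos: [0.378, -0.0601, 0.2067]
tcp_rot: [-180.0, 0.0, 138.0]
wrist_force: [0.0, -1.4, -0.1]
opening: 0.0002
grasp_force: 0.0
```

Emit:
{"api": "send_rows", "payload": {
  "moves": [0.2,0.6,0,0,0,1,1,0.2,0.6,0,0,0,1,1,0.2,0.6,0,0,0,1,1,0.2,0.3,0,0,0,1,1,0.1,0,0,0,0,1,1]
}}

```text
time: 5.42
ee_pos: [0.4007, -0.0075, 0.2066]
tcp_rot: [-180.0, 0.0, -179.0]
wrist_force: [-0.2, -0.4, 0.2]
opening: 0.0002
grasp_force: 0.0
```

```bash
python3 s.py
```

```text
time 5.425
q [ -1.0693 -15.2591  -8.6873  96.5681  -0.0066  -2.0892]
ee_pos [ 0.4007 -0.0075  0.2066]
tcp_rot [-179.9933    0.0034 -178.9801]
wrist_force [-0.1602 -0.4398  0.2422]
opening 0.0002
grasp_force 0.0
```

Emit:
{"api": "send_rows", "payload": {
  "moves": [0.1,0,-0.5,0,-0.75,-0.12,1,0.1,0,-0.5,0,-0.75,0,1,0.1,0,-0.5,0,-0.75,0,1,0.1,0,-0.5,0,-0.75,0,1,0.2,0,-0.5,0,-0.75,0,1,0.2,0,-0.5,0,-0.75,0,1,0.2,0,-0.5,0,-0.74,0,1,0.2,0,-0.5,0,0,0,1]
}}

```text
time: 6.42
ee_pos: [0.5045, -0.0112, 0.1121]
tcp_rot: [179.6, 40.6, 179.5]
wrist_force: [-0.2, -0.4, 0.7]
opening: -0.0003
grasp_force: 0.0
```

```bash
python3 s.py; python3 - <<'E'
from h import *
C={n:shot(n,n+'1.png') for n in('scene','side')}
a=cv2.imread('pics/scene1.png')[150:400,200:420];b=cv2.imread('pics/side1.png')[130:380,260:480]
cv2.imwrite('pics/c1.png',cv2.resize(np.hstack([a,b]),None,fx=1.8,fy=1.8))
E
```

```text
time 6.425
q [ -2.188  -47.6075 -50.0724  47.0003   1.4937  -1.3019]
ee_pos [ 0.5045 -0.0112  0.1121]
tcp_rot [179.6199  40.5561 179.5251]
wrist_force [-0.2338 -0.4127  0.673 ]
opening -0.0003
grasp_force 0.0
```

View pics/c1.png

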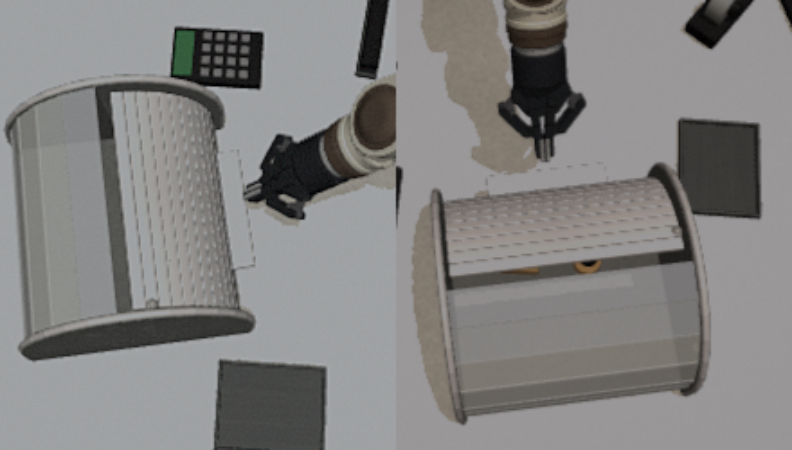

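The crop shows the tip just short of and above the ledge (scene crop (250,190)). Joint 2 hit its limit, so I'll use less lean, back off, and go down in front of the ledge.

Emit:
{"api": "send_rows", "payload": {
  "moves": [-0.65,0.05,0.1,0,0.45,0.02,1,-0.65,0.05,0.1,0,0.45,0.02,1,-0.65,0.05,0.1,0,0.45,0.02,1,-0.65,0.05,0.1,0,0.45,0,1,0,0,-0.8,0,0,0,1,0,0,-0.8,0,0,0,1,0,0,-0.8,0,0,0,1,0,0,-0.5,0,0,0,1]
}}

```text
time: 7.52
ee_pos: [0.4396, -0.0057, 0.0515]
tcp_rot: [179.6, 25.1, -179.9]
wrist_force: [0.6, -0.4, 0.6]
opening: 0.0001
grasp_force: 0.0
```

```bash
python3 s.py
```

```text
time 7.525
q [ -1.4611 -40.5097 -46.36    59.0289   1.0265  -1.3793]
ee_pos [ 0.4396 -0.0057  0.0515]
tcp_rot [ 179.6205   25.1378 -179.9377]
wrist_force [ 0.5759 -0.4028  0.5701]
opening 0.0001
grasp_force 0.0
```

Emit:
{"api": "send_rows", "payload": {
  "moves": [0.67,0,0,0,-0.5,0,1,0.67,0,0,0,-0.5,0,1,0.67,0,0,0,-0.5,0,1,0,0,0,0,0,0,1]
}}

```text
time: 8.02
ee_pos: [0.4896, -0.0056, 0.0512]
tcp_rot: [179.6, 38.0, -179.9]
wrist_force: [-0.5, 0.2, 0.1]
opening: 0.0002
grasp_force: 0.0
```

```bash
python3 s.py; python3 - <<'E'
from h import *
np.set_printoptions(precision=2,suppress=True)
N=16;ph=np.radians(np.linspace(6.6,77,N+1));a=np.radians(np.linspace(38,5,N+1))
E=np.c_[.669-.182*np.cos(ph),.06+.182*np.sin(ph)]
T=E+.025*np.c_[np.sin(a),-np.cos(a)]-.011*np.c_[np.cos(a),np.sin(a)]
print(np.c_[T[:-1]*1000,np.diff(T,axis=0)/.025])
print(T[-1])
print(np.radians(33)/N/.15)
E
```

```text
time 8.025
q [ -1.5041 -47.299  -55.2622  44.0222   1.3376  -1.2305]
ee_pos [ 0.4896 -0.0056  0.0512]
tcp_rot [ 179.6245   38.033  -179.9422]
wrist_force [-0.4519  0.1798  0.0614]
opening 0.0002
grasp_force 0.0
[[494.93  54.45   0.05   0.54]
 [496.11  68.03   0.09   0.54]
 [498.34  81.44   0.13   0.53]
 [501.59  94.61   0.17   0.51]
 [505.85 107.44   0.21   0.5 ]
 [511.08 119.87   0.25   0.48]
 [517.26 131.83   0.28   0.46]
 [524.33 143.23   0.32   0.43]
 [532.25 154.02   0.35   0.4 ]
 [540.98 164.12   0.38   0.37]
 [550.45 173.49   0.41   0.34]
 [560.6  182.07   0.43   0.31]
 [571.38 189.8    0.45   0.27]
 [582.71 196.64   0.47   0.24]
 [594.51 202.56   0.49   0.2 ]
 [606.73 207.51   0.5    0.16]]
[0.62 0.21]
0.23998277214922034
```

Emit:
{"api": "send_rows", "payload": {
  "moves": [0.2,0,0.12,0,0,0,1,0.05,0,0.54,0,0.24,0,1,0.09,0,0.54,0,0.24,0,1,0.13,0,0.53,0,0.24,0,1,0.17,0,0.51,0,0.24,0,1]
}}

```text
time: 8.65
ee_pos: [0.5067, -0.0056, 0.1088]
tcp_rot: [179.6, 29.7, -180.0]
wrist_force: [-0.5, -0.5, 0.1]
opening: 0.0001
grasp_force: 0.0
```

```bash
python3 s.py; python3 - <<'E'
from h import *
C={n:shot(n,n+'2.png') for n in('scene','side')}
a=cv2.imread('pics/scene2.png')[150:400,200:420];b=cv2.imread('pics/side2.png')[130:380,260:480]
cv2.imwrite('pics/c2.png',cv2.resize(np.hstack([a,b]),None,fx=1.8,fy=1.8))
E
```

```text
time 8.65
q [ -1.2744 -34.558  -38.8657  55.979    1.0463  -1.1481]
ee_pos [ 0.5067 -0.0056  0.1088]
tcp_rot [ 179.6091   29.7276 -179.9525]
wrist_force [-0.5377 -0.5455  0.1163]
opening 0.0001
grasp_force 0.0
```

View pics/c2.png

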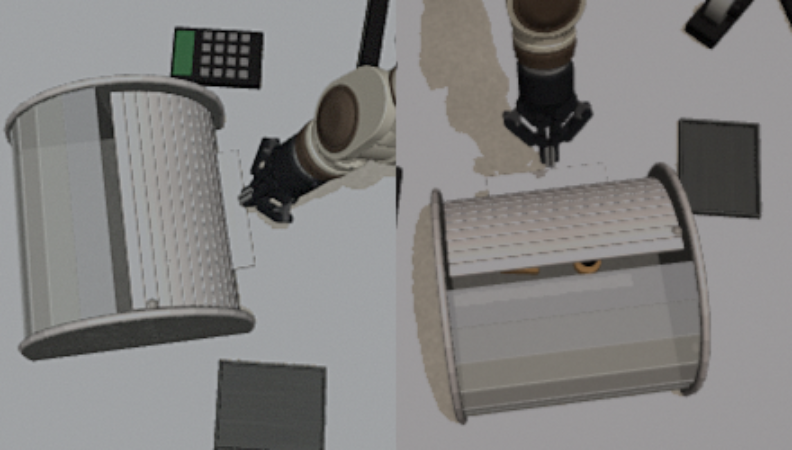

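The crop shows the shutter still shut and no force was read, so the finger slipped past the ledge edge (scene crop (245,200)). I'll retry with a deeper insertion and more lean.

Emit:
{"api": "send_rows", "payload": {
  "moves": [-0.75,0,0.1,0,0.14,0,1,-0.75,0,0,0,0.14,0,1,-0.75,0,0,0,0.14,0,1,-0.65,0,0,0,0.13,0,1,0,0,-0.9,0,0,0,1,0,0,-0.9,0,0,0,1,0,0,-0.85,0,0,0,1]
}}

```text
time: 9.62
ee_pos: [0.4332, -0.0056, 0.0425]
tcp_rot: [179.6, 25.1, -180.0]
wrist_force: [0.3, -0.3, -0.3]
opening: 0.0001
grasp_force: 0.0
```

Emit:
{"api": "send_rows", "payload": {
  "moves": [0.6,0,0,0,-0.44,0,1,0.6,0,0,0,-0.44,0,1,0.6,0,0,0,-0.44,0,1,0.6,0,0,0,-0.44,0,1,0.25,0,0,0,0,0,1,0.25,0,0,0,0,0,1]
}}

```text
time: 10.38
ee_pos: [0.5073, -0.0056, 0.0425]
tcp_rot: [179.6, 39.9, -180.0]
wrist_force: [-19.0, -0.1, -1.1]
opening: 0.0002
grasp_force: 8.1
```

Emit:
{"api": "send_rows", "payload": {
  "moves": [0,0,0.25,0,0,0,1,0,0,0.25,0,0,0,1,0,0,0.25,0,0,0,1]
}}

```text
time: 10.75
ee_pos: [0.5079, -0.0056, 0.0624]
tcp_rot: [179.6, 40.1, -180.0]
wrist_force: [-1.3, -0.0, -4.5]
opening: -0.0002
grasp_force: 2.1
```

```bash
python3 s.py
```

```text
time 10.75
q [ -1.4706 -46.0731 -54.6592  41.3507   1.3678  -1.1626]
ee_pos [ 0.5079 -0.0056  0.0624]
tcp_rot [ 179.6101   40.081  -179.9516]
wrist_force [-1.2956 -0.0156 -4.4774]
opening -0.0002
grasp_force 2.091
```

```bash
python3 - <<'E'
from h import *
C={n:shot(n,n+'3.png') for n in('scene','side','wrist')}
o=[]
for n in('scene','side'):
    r=bot.landmark_of(n,'ledge_edge');print(n,[(x['pixel'],x['p']) for x in r]); 
    if r:o.append((C[n],r[0]['pixel']))
print(tri(o))
a=cv2.imread('pics/scene3.png')[170:340,260:400];b=cv2.imread('pics/side3.png')[170:340,300:440]
w=cv2.resize(cv2.imread('pics/wrist3.png'),None,fx=.35,fy=.35)
im=cv2.resize(np.hstack([a,b]),None,fx=2.8,fy=2.0*1.2)
cv2.imwrite('pics/c3.png',im);print(im.shape)
E
```

```text
scene [([335.8, 262.9], 0.59)]
side [([340.6, 219.8], 0.71)]
(array([ 0.48876129, -0.00822568,  0.10795701]), [0.004673018921159629, 0.00467301892115956])
(408, 784, 3)
```

View pics/c3.png

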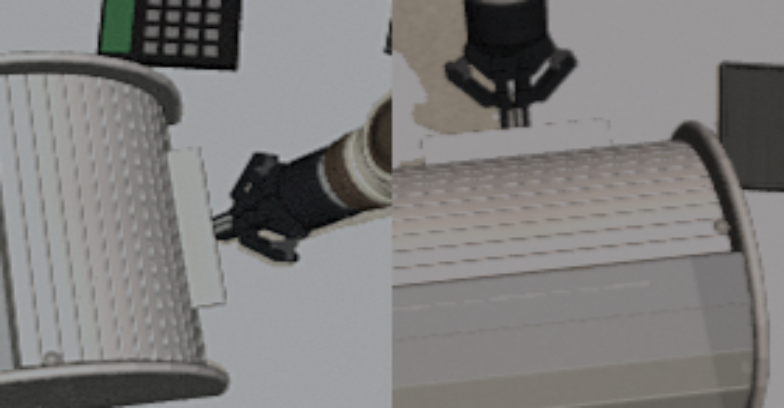

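The crop shows the finger under the ledge and the ledge lifted (scene crop (215,230)), so it is hooked. I'll compute the rest of the arc.

```bash
python3 - <<'E'
from h import *
np.set_printoptions(precision=2,suppress=True)
N=16;pd=np.linspace(12,77,N+1);ph=np.radians(pd);a=np.radians(np.interp(pd,[12,20,77],[40,38,8]));s=np.interp(pd,[12,40,77],[.039,.034,.025])
E=np.c_[.668-.182*np.cos(ph),.06+.182*np.sin(ph)]
T=E+s[:,None]*np.c_[np.sin(a),-np.cos(a)]-.0085*np.c_[np.cos(a),np.sin(a)]
print(np.c_[pd[:-1],T[:-1]*1000,np.diff(T,axis=0)/.025,-np.diff(a)/.15])
print(T[-1])
E
```

```text
[[ 12.   508.53  62.5    0.08   0.51   0.12]
 [ 16.06 510.58  75.26   0.12   0.5    0.12]
 [ 20.12 513.49  87.78   0.13   0.48   0.25]
 [ 24.19 516.62  99.73   0.16   0.47   0.25]
 [ 28.25 520.61 111.39   0.19   0.45   0.25]
 [ 32.31 525.43 122.69   0.22   0.44   0.25]
 [ 36.38 531.05 133.58   0.26   0.42   0.25]
 [ 40.44 537.44 144.02   0.28   0.41   0.25]
 [ 44.5  544.45 154.16   0.31   0.38   0.25]
 [ 48.56 552.18 163.74   0.34   0.36   0.25]
 [ 52.62 560.57 172.7    0.36   0.33   0.25]
 [ 56.69 569.59 181.01   0.38   0.3    0.25]
 [ 60.75 579.17 188.62   0.4    0.28   0.25]
 [ 64.81 589.27 195.5    0.42   0.24   0.25]
 [ 68.88 599.84 201.6    0.44   0.21   0.25]
 [ 72.94 610.81 206.91   0.45   0.18   0.25]]
[0.62 0.21]
```

Emit:
{"api": "send_rows", "payload": {
  "moves": [0.08,0,0.51,0,0.12,0,1,0.12,0,0.5,0,0.12,0,1,0.13,0,0.48,0,0.25,0,1,0.16,0,0.47,0,0.25,0,1,0.19,0,0.45,0,0.25,0,1,0.22,0,0.44,0,0.25,0,1]
}}

```text
time: 11.75
ee_pos: [0.5308, -0.0057, 0.1337]
tcp_rot: [179.6, 29.4, -180.0]
wrist_force: [-1.6, 0.2, -4.4]
opening: 0.0
grasp_force: 1.8
```

Emit:
{"api": "send_rows", "payload": {
  "moves": [0.26,0,0.42,0,0.25,0,1,0.28,0,0.41,0,0.25,0,1,0.31,0,0.38,0,0.25,0,1,0.34,0,0.36,0,0.25,0,1,0.36,0,0.33,0,0.25,0,1]
}}

```text
time: 12.38
ee_pos: [0.57, -0.0057, 0.1814]
tcp_rot: [179.6, 18.7, -180.0]
wrist_force: [-2.7, -0.5, -2.4]
opening: 0.0
grasp_force: 1.4
```

Emit:
{"api": "send_rows", "payload": {
  "moves": [0.38,0,0.3,0,0.25,0,1,0.4,0,0.28,0,0.25,0,1,0.42,0,0.24,0,0.25,0,1,0.44,0,0.21,0,0.25,0,1]
}}

```text
time: 12.88
ee_pos: [0.6103, -0.0056, 0.207]
tcp_rot: [179.6, 10.0, -180.0]
wrist_force: [-3.9, 0.1, -0.6]
opening: 0.0001
grasp_force: 1.5
```

```bash
python3 s.py
```

```text
time 12.875
q [-0.8147  2.2449  6.4656 84.1855  0.5616 -0.8412]
ee_pos [ 0.6103 -0.0056  0.207 ]
tcp_rot [ 179.5873   10.0424 -179.9605]
wrist_force [-3.9246  0.0711 -0.5593]
opening 0.0001
grasp_force 1.471
```

Working well. Next I go over the catch and onto the stop in small steps.

Emit:
{"api": "send_rows", "payload": {
  "moves": [0.45,0,0.15,0,0.25,0,1,0.2,0,0.05,0,0,0,1]
}}

```text
time: 13.12
ee_pos: [0.6281, -0.0057, 0.2128]
tcp_rot: [179.6, 8.1, -180.0]
wrist_force: [-1.3, -0.4, 1.6]
opening: -0.0001
grasp_force: 0.7
```

Emit:
{"api": "send_rows", "payload": {
  "moves": [0.16,0,0.03,0,0,0,1,0,0,0,0,0,0,1]
}}

```text
time: 13.38
ee_pos: [0.6315, -0.0057, 0.2132]
tcp_rot: [179.6, 8.1, -180.0]
wrist_force: [2.4, -0.5, 2.9]
opening: -0.0002
grasp_force: 1.5
```

```bash
python3 s.py; python3 - <<'E'
from h import *
C={n:shot(n,n+'4.png') for n in('scene','side')}
a=cv2.imread('pics/scene4.png')[170:370,200:360];b=cv2.imread('pics/side4.png')[170:370,280:440]
cv2.imwrite('pics/c4.png',cv2.resize(np.hstack([a,b]),None,fx=2.4,fy=2.4))
for q in('ledge_edge','stamp_center','round_stamp'):
  o=[]
  for n in('scene','side'):
    r=bot.landmark_of(n,q);print(q,n,[(x['pixel'],x['p']) for x in r]); 
    if r:o.append((C[n],r[0]['pixel']))
  if len(o)>1:print(tri(o))
E
```

```text
time 13.375
q [-0.774   7.4442 12.9775 87.3983  0.5288 -0.8011]
ee_pos [ 0.6315 -0.0057  0.2132]
tcp_rot [ 179.5857    8.1416 -179.9648]
wrist_force [ 2.4057 -0.5335  2.8762]
opening -0.0002
grasp_force 1.4751
ledge_edge scene [([281.6, 255.1], 0.92)]
ledge_edge side [([352.0, 256.1], 0.58)]
(array([ 0.62491819, -0.00648499,  0.23098577]), [0.00314948756655086, 0.003149487566550954])
stamp_center scene [([289.6, 248.9], 0.64)]
stamp_center side [([166.8, 211.1], 0.29)]
(array([ 0.59029625, -0.15894296,  0.43997467]), [0.20176210734833683, 0.2017621073483369])
round_stamp scene [([287.1, 293.5], 0.76), ([355.7, 119.4], 0.32)]
round_stamp side []
```

View pics/c4.png

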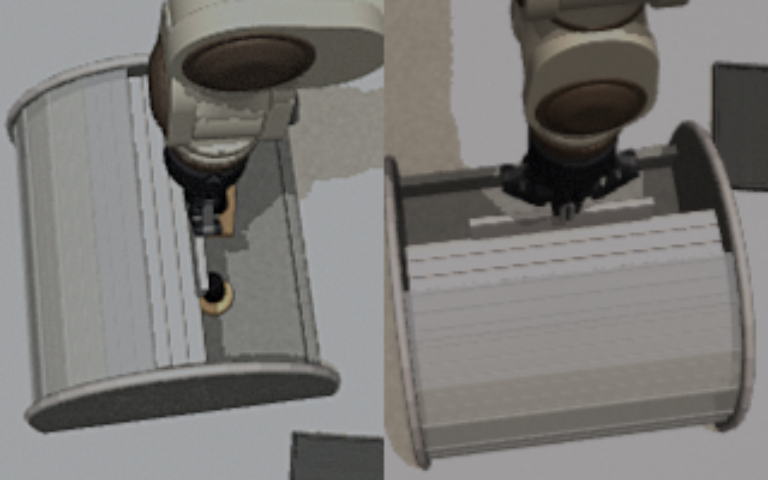

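The crop shows the shutter nearly open with its ledge standing up (scene (282,255)), and two stamps behind it: the rectangular one near (293,257) and the round one near (290,292). I'll press a bit further to confirm the end stop.

Emit:
{"api": "send_rows", "payload": {
  "moves": [0.12,0,0,0,0,0,1,0.04,0,0,0,0,0,1]
}}

```text
time: 14.02
ee_pos: [0.6329, -0.0056, 0.2132]
tcp_rot: [179.6, 7.9, -180.0]
wrist_force: [-11.0, 0.3, 12.5]
opening: -0.0002
grasp_force: 6.5
```

Emit:
{"api": "send_rows", "payload": {
  "moves": [-0.5,0,0,0,0,0,1,-1,0,0.3,0,-0.5,0,1,-1,0,0.3,0,-0.5,0,1,-1,0,0.3,0,-0.5,0,1,-1,0,0.3,0,-0.5,0,-0.3,-1,0,0.3,0,-0.5,0,-0.3]
}}

```text
time: 14.78
ee_pos: [0.4956, -0.0056, 0.2491]
tcp_rot: [179.6, 29.5, -180.0]
wrist_force: [-0.4, 0.2, 0.5]
opening: 0.0358
grasp_force: 0.0
```

```bash
python3 s.py; python3 - <<'E'
from h import *
C={n:shot(n,n+'5.png') for n in('scene','side','wrist')}
for q in('ledge_edge','stamp_center','round_stamp'):
  o=[]
  for n in C:
    r=bot.landmark_of(n,q);print(q,n,[(x['pixel'],round(x['p'],2)) for x in r]); 
    if r and r[0]['p']>.4:
        o.append((C[n],r[0]['pixel'])); print('   z=.07',atz(C[n],r[0]['pixel'],.07),'z=.02',atz(C[n],r[0]['pixel'],.02))
  if len(o)>1:print(tri(o))
E
```

```text
time 14.775
q [ -1.321  -33.3383 -22.5003  71.3092   1.0706  -1.1866]
ee_pos [ 0.4956 -0.0056  0.2491]
tcp_rot [ 179.6017   29.544  -179.9572]
wrist_force [-0.4255  0.2384  0.5012]
opening 0.0358
grasp_force 0.0
ledge_edge scene [([280.8, 255.7], 0.77), ([357.8, 118.5], 0.44)]
   z=.07 [ 0.63494938 -0.05622531  0.07      ] z=.02 [ 0.63664063 -0.07266901  0.02      ]
ledge_edge side [([356.0, 254.6], 0.88)]
   z=.07 [0.57513398 0.02035907 0.07      ] z=.02 [0.56126823 0.02619567 0.02      ]
ledge_edge wrist [([311.6, 367.6], 0.6)]
   z=.07 [ 1.01460886 -0.01452912  0.07      ] z=.02 [ 1.13377674 -0.01585776  0.02      ]
(array([ 0.62505677, -0.0037952 ,  0.23487937]), [0.004654684414443442, 0.00624100063252912, 0.006519903888981047])
stamp_center scene [([289.4, 249.5], 0.8), ([350.6, 376.4], 0.42)]
   z=.07 [ 0.60977312 -0.07084519  0.07      ] z=.02 [ 0.61052153 -0.0878364   0.02      ]
stamp_center side []
stamp_center wrist [([262.2, 210.2], 0.94), ([354.9, 189.0], 0.47), ([312.5, 240.1], 0.42)]
   z=.07 [ 0.60934807 -0.06295998  0.07      ] z=.02 [ 0.6571164  -0.07282124  0.02      ]
(array([ 0.60919808, -0.0663065 ,  0.07190315]), [0.0037227379792957043, 0.0037227379792957095])
round_stamp scene [([288.9, 291.3], 0.71), ([271.3, 281.0], 0.43)]
   z=.07 [0.62422557 0.04532377 0.07      ] z=.02 [0.62551522 0.03268306 0.02      ]
round_stamp side [([170.1, 210.5], 0.32)]
round_stamp wrist [([352.9, 188.6], 0.62)]
   z=.07 [0.57984391 0.0300955  0.07      ] z=.02 [0.62241414 0.03662891 0.02      ]
(array([0.624549  , 0.03471284, 0.01918974]), [0.002374975451754752, 0.002374975451754765])
```

View pics/wrist5.png

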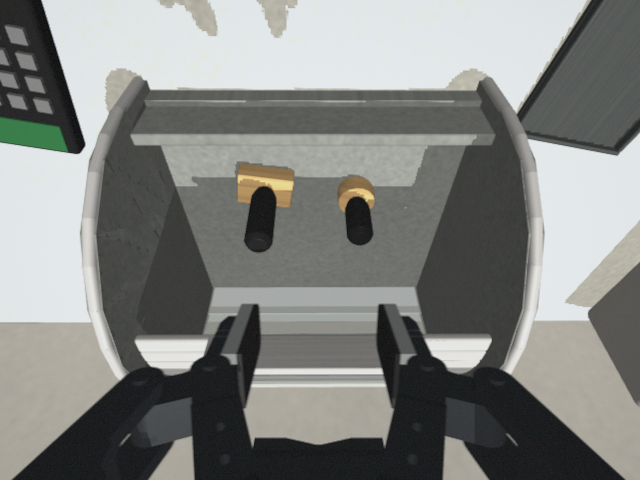

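The wrist view shows the shutter staying open on its own. The rectangular stamp has its foot at (265,185) and its handle top at (258,242); the round stamp is at (355,200) and the tray is at the upper right. I'll refine the stamp's axis from its handle top and foot.

```bash
python3 - <<'E'
from h import *
np.set_printoptions(precision=4,suppress=True)
C={n:shot(n) for n in('scene','wrist')}
print('top z=.12',atz(C['wrist'],(258.5,242),.12))
for n in C:
    r=bot.trace(n,'stamp_center')
    for x in r[:1]: print(n,x['p'],x['extent'])
    m=r[0]['region'];im=C[n]['color'].astype(int)
    dark=m&(im.max(2)<90)&(im[:,:,0]-im[:,:,2]<20);ys,xs=np.nonzero(dark);print('handle px',xs.min(),xs.max(),ys.min(),ys.max())
for p in((238,166),(293,172)): print('foot front top corner z=.042',atz(C['wrist'],p,.042))
for s in[0,.1]: pass
# reprojection of model at guess
for g in([.609,-.066],[.607,-.064]):
  for z in(.042,.12): print(g,z,proj(C['wrist'],np.array([*g,z])),proj(C['scene'],np.array([*g,z])))
E
```

```text
top z=.12 [ 0.6033 -0.0606  0.12  ]
scene 0.56 [285.0, 243.3, 301.4, 265.5]
handle px 284 298 243 269
wrist 0.82 [241.7, 162.1, 291.5, 253.2]
handle px 244 275 186 251
foot front top corner z=.042 [ 0.5742 -0.0861  0.042 ]
foot front top corner z=.042 [ 0.5817 -0.0303  0.042 ]
[0.609, -0.066] 0.042 [261.394  192.1295] [290.4066 254.3087]
[0.609, -0.066] 0.12 [253.5249 245.9924] [288.8921 245.1635]
[0.607, -0.064] 0.042 [263.0351 190.7207] [291.2036 254.8991]
[0.607, -0.064] 0.12 [255.374  244.6029] [289.7318 245.7822]
```

Emit:
{"api": "send_rows", "payload": {
  "moves": [0.62,-0.56,-0.74,0,0,0,-1,0.62,-0.56,-0.74,0,0,0,-1,0.62,-0.57,-0.74,0,0,0,-1,0.6,-0.57,-0.74,0,0,0,-1,0,0,0,0,0,0,-1]
}}

```text
time: 16.2
ee_pos: [0.5581, -0.0627, 0.1736]
tcp_rot: [179.6, 29.3, 180.0]
wrist_force: [-0.9, -0.4, -0.9]
opening: 0.0855
grasp_force: 0.0
```

```bash
python3 s.py; python3 - <<'E'
from h import *
np.set_printoptions(precision=4,suppress=True)
C={n:shot(n,n+'6.png') for n in('wrist',)}
r=bot.trace('wrist','stamp_center');print([(x['p'],x['extent']) for x in r[:2]])
print(bot.landmark_of('wrist','stamp_center'))
for z in(.042,.07,.12): print(z,proj(C['wrist'],np.array([.606,-.062,z])))
E
```

```text
time 16.2
q [ -9.0762 -24.9388 -25.7192  60.3163   4.8328  -7.9005]
ee_pos [ 0.5581 -0.0627  0.1736]
tcp_rot [179.5653  29.2672 179.957 ]
wrist_force [-0.8859 -0.3501 -0.9441]
opening 0.0855
grasp_force 0.0
[(0.55, [279.5, 155.8, 353.3, 278.9])]
[{'pixel': [315.9, 216.6], 'p': 0.65}]
0.042 [318.0072 193.5699]
0.07 [318.2048 217.2207]
0.12 [318.629  267.9963]
```

View pics/wrist6.png

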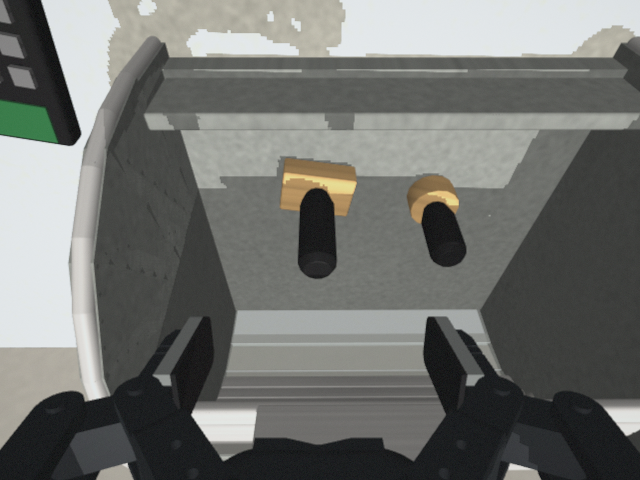

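The handle top at (317,265) and foot at (318,185) agree with the prediction to within 2–3 px. I'll insert, grip, and lift a little.

Emit:
{"api": "send_rows", "payload": {
  "moves": [0.47,0,-0.82,0,0,0,-1,0.47,0,-0.82,0,0,0,-1,0.47,0,-0.82,0,0,0,-1,0.47,0,-0.82,0,0,0,-1,0.47,0,-0.82,0,0,0,-1,0,0,0,0,0,0,0.8,0,0,0,0,0,0,0.8,0,0,0,0,0,0,0.8],
  "squeeze": 45
}}

```text
time: 17.35
ee_pos: [0.6177, -0.0621, 0.0751]
tcp_rot: [179.6, 29.6, -179.9]
wrist_force: [0.8, -0.9, 0.0]
opening: 0.0323
grasp_force: 0.0
```

Emit:
{"api": "send_rows", "payload": {
  "moves": [0,0,0,0,0,0,0.8,0,0,0,0,0,0,0.8,0,0,0.3,0,0,0,0.8]
}}

```text
time: 17.73
ee_pos: [0.6166, -0.0621, 0.0804]
tcp_rot: [179.6, 29.4, -180.0]
wrist_force: [-0.2, 0.0, -1.4]
opening: 0.0259
grasp_force: 44.5
```

Emit:
{"api": "send_rows", "payload": {
  "moves": [-0.2,0,0.7,0,0,0,0.8,-0.2,0,1,0,0,0,0.8,-0.2,0,1,0,0,0,0.8,-0.7,0,0.7,0,0,0,0.8,-0.9,0,0.5,0,0,0,0.8,-0.9,0.1,0.4,0,0,0,0.8,-0.9,0.3,0.4,0,0,0,0.8,-0.6,0.6,0.3,0,0,0,0.8]
}}

```text
time: 18.73
ee_pos: [0.5011, -0.0372, 0.2063]
tcp_rot: [179.6, 29.4, 180.0]
wrist_force: [1.0, 0.2, -1.4]
opening: 0.0259
grasp_force: 44.5
```

Emit:
{"api": "send_rows", "payload": {
  "moves": [0,0.9,0,0,0,0,0.8,0,0.9,0,0,0,0,0.8,0,0.9,0,0,0,0,0.8,0,0.9,0,0,0,0,0.8,0,0.9,0,0,0,0,0.8,0,0.9,0,0,0,0,0.8,0,0.9,0,0,0,0,0.8,0,0.9,0,0,0,0,0.8]
}}

```text
time: 19.73
ee_pos: [0.5018, 0.1436, 0.2057]
tcp_rot: [179.6, 29.4, -179.9]
wrist_force: [-0.3, 0.6, -1.4]
opening: 0.0256
grasp_force: 44.5
```

Emit:
{"api": "send_rows", "payload": {
  "moves": [0,0.9,0,0,0,0,0.8,0,0.9,0,0,0,0,0.8,0,0.9,0,0,0,0,0.8,0,0.9,0,0,0,0,0.8,0,0.6,0,0,0,0,0.8,0,0,0,0,0,0,0.8]
}}

```text
time: 20.48
ee_pos: [0.502, 0.2485, 0.2054]
tcp_rot: [179.6, 29.4, -179.9]
wrist_force: [-0.2, 0.0, -1.6]
opening: 0.026
grasp_force: 44.6
```

```bash
python3 s.py; python3 - <<'E'
from h import *
np.set_printoptions(precision=4,suppress=True)
C={n:shot(n,n+'7.png') for n in('scene','side','wrist')}
for q in('tray_in','stamp_center','ledge_edge'):
  o=[]
  for n in C:
    r=bot.landmark_of(n,q);print(q,n,[(x['pixel'],round(x['p'],2)) for x in r[:2]]); 
    if r and r[0]['p']>.4: o.append((C[n],r[0]['pixel']))
    if r and q=='tray_in': print(atz(C[n],r[0]['pixel'],.005))
  if len(o)>1:print(tri(o))
E
```

```text
time 20.475
q [ 35.1201 -20.9759 -19.032   66.9574 -16.0433  31.3126]
ee_pos [0.502  0.2485 0.2054]
tcp_rot [ 179.6373   29.4106 -179.8647]
wrist_force [-0.1703  0.0002 -1.5899]
opening 0.026
grasp_force 44.5591
tray_in scene [([350.0, 377.0], 0.87)]
[0.492  0.2804 0.005 ]
tray_in side [([435.6, 223.6], 0.77)]
[0.4926 0.2715 0.005 ]
tray_in wrist [([351.8, 82.5], 0.95), ([121.9, 210.2], 0.16)]
[0.4894 0.2763 0.005 ]
(array([ 0.4914,  0.2769, -0.0027]), [0.0028716646224265997, 0.003256073333974999, 0.0015103161887365065])
stamp_center scene [([352.6, 356.4], 0.63)]
stamp_center side [([445.5, 197.6], 0.62)]
stamp_center wrist [([316.3, 275.4], 0.92)]
(array([0.4926, 0.2484, 0.2013]), [0.0016415156844641835, 0.00041899148563653583, 0.0018595565691528122])
ledge_edge scene [([282.3, 253.5], 0.66)]
ledge_edge side [([356.3, 256.0], 0.9)]
ledge_edge wrist []
(array([ 0.6264, -0.0013,  0.2485]), [0.0019162818393188847, 0.0019162818393190127])
```

View pics/wrist7.png

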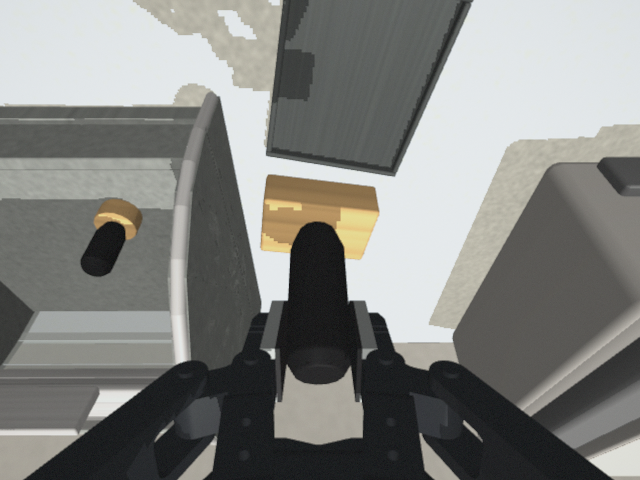

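The wrist view shows the stamp held upright with its foot at (318,215), and the tray just ahead at (350,82). I'll lower it into the tray.

Emit:
{"api": "send_rows", "payload": {
  "moves": [0,0.6,-0.5,0,0,0,0.8,0,0.58,-0.9,0,0,0,0.8,0,0,-0.9,0,0,0,0.8,0,0,-0.9,0,0,0,0.8,0,0,-0.9,0,0,0,0.8,0,0,-0.9,0,0,0,0.8,0,0,-0.5,0,0,0,0.8,0,0,0,0,0,0,0.8]
}}

```text
time: 22.08
ee_pos: [0.5017, 0.2773, 0.0669]
tcp_rot: [179.7, 29.4, -179.9]
wrist_force: [0.0, -0.2, -1.3]
opening: 0.0253
grasp_force: 44.7
```

Emit:
{"api": "send_rows", "payload": {
  "moves": [0,0,-0.1,0,0,0,0.8,0,0,-0.06,0,0,0,0.8]
}}

```text
time: 22.32
ee_pos: [0.5027, 0.2777, 0.0651]
tcp_rot: [179.5, 29.5, -180.0]
wrist_force: [0.4, 0.2, -2.1]
opening: 0.026
grasp_force: 44.6
```

```bash
python3 s.py; python3 - <<'E'
from h import *
np.set_printoptions(precision=4,suppress=True)
C={n:shot(n,n+'8.png') for n in('scene','side','wrist')}
o=[]
for n in C:
    r=bot.landmark_of(n,'stamp_center');print(n,[(x['pixel'],round(x['p'],2)) for x in r[:2]]); 
    if r and r[0]['p']>.4: o.append((C[n],r[0]['pixel']))
if len(o)>1:print(tri(o))
E
```

```text
time 22.325
q [ 38.1702 -17.357  -31.8522  51.2326 -17.3513  34.2763]
ee_pos [0.5027 0.2777 0.0651]
tcp_rot [ 179.5486   29.5243 -179.9836]
wrist_force [ 0.4036  0.1775 -2.0538]
opening 0.026
grasp_force 44.6336
scene [([349.1, 371.2], 0.69), ([350.9, 378.2], 0.4)]
side [([444.2, 219.3], 0.75)]
wrist [([318.1, 273.6], 0.66)]
(array([0.4977, 0.2761, 0.0578]), [0.006642059818279031, 0.005914262518051621, 0.0021328825851800195])
```

Emit:
{"api": "send_rows", "payload": {
  "moves": [0,0,-0.08,0,0,0,0.8,0,0,-0.06,0,0,0,0.8]
}}

```text
time: 22.88
ee_pos: [0.5022, 0.2773, 0.0606]
tcp_rot: [179.6, 29.5, -180.0]
wrist_force: [-0.3, 0.4, -1.1]
opening: 0.0259
grasp_force: 44.6
```

Emit:
{"api": "send_rows", "payload": {
  "moves": [0,0,-0.05,0,0,0,0.8,0,0,0,0,0,0,0.8]
}}

```text
time: 23.12
ee_pos: [0.5027, 0.2774, 0.0603]
tcp_rot: [179.6, 29.5, -180.0]
wrist_force: [-1.7, -1.4, 3.8]
opening: 0.0259
grasp_force: 45.2
```

Emit:
{"api": "send_rows", "payload": {
  "moves": [0,0,-0.03,0,0,0,0.8,0,0,0,0,0,0,0.8]
}}

```text
time: 23.38
ee_pos: [0.5031, 0.2775, 0.0603]
tcp_rot: [179.6, 29.6, 180.0]
wrist_force: [-2.0, -3.0, 8.8]
opening: 0.0257
grasp_force: 45.5
```

Emit:
{"api": "send_rows", "payload": {
  "moves": [0,0,0,0,0,0,0.2,0,0,0,0,0,0,0,0,0,0,0,0,0,-0.6,0,0,0,0,0,0,-0.8,0,0,0,0,0,0,-0.8,0,0,0,0,0,0,-0.8]
}}

```text
time: 24.12
ee_pos: [0.5023, 0.2773, 0.0588]
tcp_rot: [179.6, 29.5, -180.0]
wrist_force: [0.1, -0.9, 0.4]
opening: 0.077
grasp_force: 0.0
```

Emit:
{"api": "send_rows", "payload": {
  "moves": [-0.3,0,0.5,0,0,0,-0.8,-0.35,0,0.6,0,0,0,-0.8,-0.48,0,0.83,0,0,0,-0.8,-0.48,0,0.83,0,0,0,-0.8,-0.48,0,0.83,0,0,0,-0.8,-0.48,0,0.83,0,0,0,-0.8,0,0,0.8,0,0,0,-0.8,0,0,0.8,0,0,0,-0.8]
}}

```text
time: 25.12
ee_pos: [0.4375, 0.2774, 0.2112]
tcp_rot: [179.5, 29.5, -180.0]
wrist_force: [0.4, 0.1, -0.4]
opening: 0.0771
grasp_force: 0.0
```

```bash
python3 s.py; python3 - <<'E'
from h import *
np.set_printoptions(precision=4,suppress=True)
C={n:shot(n,n+'9.png') for n in('scene','side','wrist')}
a=cv2.imread('pics/scene9.png')[140:420,190:400];b=cv2.imread('pics/wrist9.png')
b=cv2.resize(b,(448,336));a=cv2.resize(a,(252,336))
cv2.imwrite('pics/c9.png',np.hstack([a,b]))
for q in('stamp_center','ledge_edge','round_stamp','calculator','pen_cup'):
  o=[]
  for n in C:
    r=bot.landmark_of(n,q)
    if r and r[0]['p']>.5: o.append((C[n],r[0]['pixel']));print(q,n,r[0])
  if len(o)>1:print(tri(o))
E
```

```text
time 25.125
q [ 43.9631 -24.534  -20.5838  71.4485 -19.6331  39.858 ]
ee_pos [0.4375 0.2774 0.2112]
tcp_rot [ 179.5398   29.5197 -179.9588]
wrist_force [ 0.3758  0.0988 -0.4052]
opening 0.0771
grasp_force 0.0
stamp_center side {'pixel': [443.7, 220.1], 'p': 0.68}
stamp_center wrist {'pixel': [315.5, 180.6], 'p': 0.89}
(array([0.4997, 0.2795, 0.0507]), [0.002480239438065936, 0.00248023943806594])
ledge_edge scene {'pixel': [281.7, 254.9], 'p': 0.89}
ledge_edge side {'pixel': [353.7, 257.5], 'p': 0.94}
(array([ 0.6268, -0.0047,  0.2325]), [0.00037627244603602396, 0.0003762724460363054])
round_stamp scene {'pixel': [291.2, 290.5], 'p': 0.51}
round_stamp wrist {'pixel': [80.7, 294.4], 'p': 0.72}
(array([0.6126, 0.0423, 0.0979]), [0.00968737568028771, 0.009687375680287545])
calculator scene {'pixel': [321.8, 184.3], 'p': 0.79}
calculator side {'pixel': [240.6, 248.5], 'p': 0.98}
(array([ 0.4888, -0.3008, -0.0279]), [0.0007524038336546056, 0.0007524038336546213])
pen_cup scene {'pixel': [356.4, 120.1], 'p': 0.93}
pen_cup side {'pixel': [169.5, 211.6], 'p': 0.73}
(array([ 0.3523, -0.5008, -0.0133]), [0.0002161328362263873, 0.00021613283622639836])
```

View pics/c9.png

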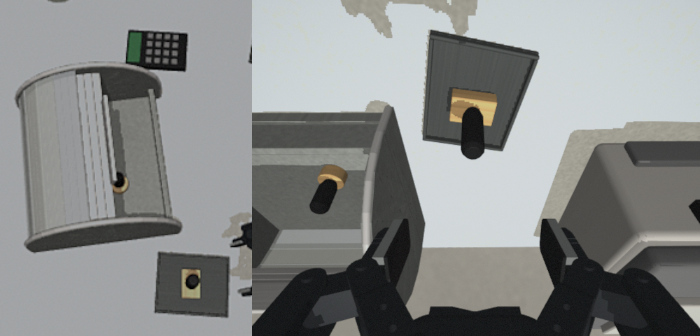

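The picture shows the stamp standing upright mid-tray (scene crop (191,282)), the shutter open, and the round stamp, calculator and cup where they were. The arm is clear of everything, so I'm handing in.

```bash
python3 -c "
from workcell import bot
print(bot.job_done())"
```

```text
the job is handed in; nothing more can be done
None
```

The job is handed in at about 25 s of the 64 s: the shutter is held open by its catch, the rectangular-foot stamp stands upright in the tray, and the final pictures show the other stamp, calculator and pen cup where they were.

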